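Start the oil filler plug of an injection pump by feel and screw it home

ROBOT

A 6-joint arm with a two-finger parallel gripper is mounted at the origin on a cart in front of the work surface, level with it; the furniture and walls round the work are solid. World frame = base frame: x ahead of the robot, y to its left, z up, the work surface at z = 0. Lengths are in m, angles in rad, forces in N, time in s.
With the tool pointing down it reaches from about 0.325 to 0.925 m from the base axis. Payload 3.1 kg.
Tool frame: the origin (TCP) lies at the very end of the fingers, on their centre line; the grasp point (between the pads) lies 19 mm behind it (arm.tcp_to_grasp is the distance from the TCP to the grasp point, in m); z points along the fingers, y is the direction in which the jaws open and shut (so a half turn about z gives the same grasp; the last joint's range is limited). The gripper opens to 85 mm and grips with 20 to 120 N. Pads are 22 mm wide; open, the fingers measure 114 mm over their backs; the gripper's body (76 mm by 85 mm) begins 54 mm behind the grasp point. The pads swing forward as they close: fully open they stand 13 mm farther back than shut.
Start: joints at [-1.351, 0.217, 1.613, -0, 1.311, -0.112], TCP at [0.204, -0.591, 0.231] pointing down, gripper open.
Joint ranges: [-2.75, 2.75], [-0.78, 2.1], [0.31, 2.55], [-1.13, 4.27], [0.13, 2.63], [-2.58, 2.58]. Speed limits (rad/s): [2.79, 2.79, 3.14, 3.14, 3.14, 3.14].

INTERFACE

Orientations are given as a rotation vector (axis times angle).
In Python, from cell import arm, optics gives the robot as it stands.
- The arm moves only by the tool play_rows, never from a script. Its argument "rows" is a list of rows, each a list of 3 entries, a list of its own where there are three numbers: the shift along the world's x, y, z in cm, then the turn, a rotation vector about the world's x, y, z in rad, then the finger opening in cm, from 0 to 8.54. A call has 1 to 20 rows; each row is the pose to reach, as a shift and turn from the pose commanded when the call began; what a row does not reach only later rows make up. A row lasts 1/10 s, in which the tool goes at most 50 mm and 8.59 degrees, less where a joint would pass 70% of its speed; a pose out of reach is approached as far as the arm can. A call with a gripper value outside its range is refused whole. The fingers move at their own pace and stop on an object; "squeeze" is the grip in N (left out, the last holds). Time passes only in rows, so rows that repeat a pose let the fingers close. It gives the time, the measured TCP pose, the force and the opening at its end, in the units of the state.
- arm.state(): the state, without advancing time (a new reading comes with each control period).
- optics.grab_frame(name): name is "scene" or "side" or "wrist"; returns a dict with "pixels" (400x640x3 uint8, red, green, blue), "range_z" (400x640 float32, m along the optical axis (not along the pixel's ray), 0 where there is no reading), "vertical_fov" (degrees; the focal length in pixels is half the picture's height over the tangent of half this angle, whatever the lens; pixels are square), "cx", "cy" (the principal point, pixels), "rvec" (rotation vector, rad) and "tvec" (3), from world to camera coordinates, as OpenCV has them. Camera axes: x right, y down, z forward; pixel columns grow to the right and rows downward; lengths in m; the calibration is good to about 2 mm. A picture is of the moment at which its call begins.
- arm.finish_job(): hands the job in, once; it reports no verdict.
Trained networks look in a picture, given as the dict that the camera call returned (one of the last four; its "shot" number tells which), for a name from the list of things; names that differ only in an ending like _2 or _b are one class to them, and where a whole thing is asked for, a point or a joint stands for the part that bears it (a point fixed in the world has none). Each returns a list of dicts, best first, with "p" (0 to 1); they miss things now and then, are a little off and sometimes report something else, mostly with a low value. They report only what shows in the picture. A call takes as long as a camera call. They do not tell look-alikes from the thing itself.
- optics.outline_of(picture, query): "mask" (400x640 bool, what is visible of it) and "uv" ([column, row] in pixels, amid what is visible of it).
The state is a dict: "t": time; "qpos": joint angles; "qd": joint speeds; "effort": joint torques, N m; "position": TCP position; "eef_rot": TCP orientation; "contact_force": force on the tool from outside, world axes, zero at the start; "torque": the same for the moment, N m; "grip_width": opening from 0.0 (shut) to 1.0 (fully open).
Only numpy, scipy, OpenCV 4.12 (cv2) and the standard library are available. Lean on these libraries where they do the work, as an engineer would, in place of code of your own. Each camera call takes 0.05 s, during which the arm holds its last target. There are 200 camera calls.

TASK

Close the oil filler neck on the pump body with the yellow wing plug that stands beside it. Set the plug in the neck and, pressing it down only lightly, turn it backward (anticlockwise seen from above) until you feel it drop off the thread start, then screw it forward (clockwise) until its flange sits fully home on the neck, and let go. Do not force the thread, and leave the spanner, the screwdriver and the dish of screws where they are.

Things in the scene. Friction and masses are not known exactly. Their poses are not given: they have to be found in the camera images.
- plug_seat (a point): Centre of the underside of the yellow plug's flange (its seating face), on its axis, 30 mm above its foot. z up the axis, x along the wing. Above this point: flange 5 mm thick, 57 mm across, then the yellow wing to grip: 46 mm long (x), 12 mm thick (y), spanning 5 to 27 mm above this point. The plug stands upright on the bench, loose, about 0.12 kg.
- plug: The same plug, origin at the centre of its foot; 57 mm tall. Its black part below the flange: core 33 mm across, tapered to a 25 mm foot, with a two-start right-hand thread 43 mm across whose blunt starts lie 18 mm below the flange. Wing and thread both repeat every half turn.
- neck_mouth (a point): Centre of the flat top face of the aluminium filler neck on the pump, where the flange seats; z up the bore axis; 96.5 mm above the bench. Neck 60 mm across, bore 48 mm across and 34 mm deep, inner thread ridges leave 36 mm: 1.5 mm play all round. Two-start right-hand thread, lead 16 mm a turn, blunt starts 6 mm below the face, at an unmarked angle that differs each time.
- pump: Grey cast pump body with the neck, 107 x 234 x 97 mm, fixed; origin on the bench. Feel of the thread: set in the neck, the plug rests with its flange 4 to 12 mm up; turned anticlockwise in contact it climbs with the lead to 12 mm, then drops 8 mm (within half a turn). From there 1.6 rad clockwise brings the flange to the face; about 0.5 rad more takes up the 1.4 mm axial play and it bites.
- spanner: Combination spanner, 171 mm long, lying loose in front of the pump; origin at its middle on the bench. To be left alone.
- screwdriver: Green-handled screwdriver, 205 mm long, lying loose near the bench's front edge; origin at its middle on the bench. To be left alone.
- screw_dish: Round aluminium dish with small screws, 68 mm across, 22 mm high, loose, behind the pump; origin under its centre. To be left alone.
There are look-alikes about, which are no part of the job. Of the things like the plug, leave any that is white; of the rest the larger one is meant.

How it is judged:
On the way, in this order (a step that is already met when the one before it is completed fails the run):
1. turned back, the plug rides on the thread start: flange 10.9 to 13.5 mm above the face, touching with over 0.5 N, moving slower than 8 mm/s, centred within 4 mm, square within 0.1 rad (z of plug_seat in the frame of neck_mouth between 0.0109 and 0.0135 m and contact force between plug and pump above 0.5 N and horizontal distance between plug_seat and neck_mouth below 0.004 m and angle between the z axis of plug_seat and the z axis of neck_mouth, either way round below 0.1 rad and linear speed of plug below 0.008 m/s), for 0.1 s.
2. it has dropped into the thread: flange 2 to 6.2 mm above the face, centred and square as before (z of plug_seat in the frame of neck_mouth between 0.002 and 0.0062 m and horizontal distance between plug_seat and neck_mouth below 0.004 m and angle between the z axis of plug_seat and the z axis of neck_mouth, either way round below 0.1 rad), for 0.1 s.
At the end, for the whole second after the job is handed in: the plug is screwed home and at rest: flange within 1 mm of the neck's face, centred within 3 mm, square within 0.05 rad (z of plug_seat in the frame of neck_mouth between -0.0015 and 0.001 m and horizontal distance between plug_seat and neck_mouth below 0.003 m and angle between the z axis of plug_seat and the z axis of neck_mouth, either way round below 0.05 rad and linear speed of plug below 0.01 m/s); the robot touches nothing.
It fails at once if the plug is forced against the neck with more than 30 N before its flange is home (still over 1.5 mm off the face) (contact force between plug and pump above 30 N and z of plug_seat in the frame of neck_mouth above 0.0015 m).
It fails at once if the spanner, the screwdriver or the dish of screws is moved by more than 20 mm (distance of any of spanner, screwdriver, screw_dish from where it was at the start of the episode above 0.02 m).
It also fails if it takes over 61 s, if anything falls off the work surface, if the arm or the gripper's body presses on something with over 40 N, if the wrist force passes 120 N, or if a joint passes its speed limit or range.

## Working session

There is one attempt and no reset: what is moved stays moved. The work goes in short steps, Python scripts to look and compute and a tool call to move; the robot and the scene stay as the last step left them, time stands still between calls to the robot, and variables do not carry over. Pictures are saved under pics/ and viewed, about 8 in all and at most 12, crops included, and the job is handed in when it is done.

Besides the shell and the picture viewer there is one more tool, called after ">>>" as a command line: name --argument value ..., lists and objects as JSON in quotes. play_rows: Moves the arm, as the interface text tells. Its arguments: {"type":"object","properties":{"rows":{"type":"array","items":{"type":"array"}},"squeeze":{"type":"number"}},"required":["rows"]}

```bash
mkdir -p pics
cat > h.py <<'E'
import numpy as np, cv2
from cell import arm, optics
def cam(f):
    R,_=cv2.Rodrigues(np.array(f['rvec'],float)); t=np.array(f['tvec'],float).ravel()
    F=200/np.tan(np.radians(f['vertical_fov'])/2); return R,t,F
def cloud(f):
    R,t,F=cam(f); z=f['range_z']; v,u=np.mgrid[0:400,0:640]
    P=np.stack([(u-f['cx'])/F*z,(v-f['cy'])/F*z,z],-1)
    W=(P-t)@R; W[z==0]=np.nan; return W
def save(f,n): cv2.imwrite('pics/'+n,f['pixels'][:,:,::-1])
E
python3 - <<'E'
from h import *
ims=[]
for n in ['scene','side']:
    f=optics.grab_frame(n); W=cloud(f); save(f,n+'0.png'); ims.append(f['pixels'])
    for q in ['plug','pump','neck_mouth','spanner','screwdriver','screw_dish']:
        for o in optics.outline_of(f,q)[:4]:
            m=o['mask']; p=W[m]; p=p[~np.isnan(p[:,0])]
            print(n,q,round(o['p'],2),np.round(o['uv']),m.sum(),np.round(np.percentile(p,[3,50,97],axis=0),3).tolist() if len(p) else '', f['pixels'][m].mean(0).round())
cv2.imwrite('pics/a.png',cv2.resize(np.vstack(ims),(480*1,600))[:,:,::-1])
print(arm.state())
E
```

```text
scene plug 0.88 [289. 208.] 307 [[0.598, 0.029, 0.009], [0.615, 0.057, 0.036], [0.644, 0.075, 0.058]] [201. 202. 196.]
scene plug 0.6 [280. 263.] 404 [[0.455, 0.166, 0.014], [0.472, 0.192, 0.036], [0.503, 0.213, 0.058]] [197. 190.  92.]
scene plug 0.59 [310. 242.] 224 [[0.48, 0.074, -0.0], [0.493, 0.097, 0.029], [0.514, 0.111, 0.046]] [190. 183.  97.]
scene pump 0.78 [362. 198.] 2033 [[0.469, -0.203, 0.005], [0.508, -0.084, 0.058], [0.549, -0.033, 0.096]] [138. 136. 127.]
scene neck_mouth 0.87 [356. 194.] 565 [[0.485, -0.106, 0.063], [0.517, -0.071, 0.079], [0.546, -0.044, 0.098]] [163. 163. 158.]
scene spanner 0.78 [357. 267.] 349 [[0.352, -0.042, -0.001], [0.38, 0.047, 0.007], [0.413, 0.108, 0.011]] [208. 210. 206.]
scene screwdriver 0.48 [410. 217.] 91 [[0.397, -0.2, 0.008], [0.406, -0.175, 0.022], [0.416, -0.158, 0.028]] [114. 116. 106.]
scene screw_dish 0.75 [298. 184.] 353 [[0.67, -0.067, 0.001], [0.708, -0.04, 0.01], [0.734, -0.005, 0.023]] [178. 177. 166.]
side plug 0.76 [319. 254.] 367 [[0.482, 0.075, 0.002], [0.498, 0.099, 0.029], [0.519, 0.113, 0.046]] [182. 169.  16.]
sid
[... 809 characters left out ...]
, 0.011], [0.734, -0.003, 0.023]] [168. 164. 153.]
{'t': 0.7, 'qpos': array([-1.35122715e+00,  2.16853002e-01,  1.61338010e+00,  5.39652900e-05,
        1.31131553e+00, -1.12170709e-01]), 'qd': array([ 0.00080203, -0.00203522, -0.00065527,  0.00032444, -0.0002571 ,
       -0.00104049]), 'effort': array([ 7.74198143e-04, -3.96737409e+01, -3.04160178e+01, -9.20940192e-05,
        7.95835949e-04, -1.29767205e-06]), 'position': array([ 0.20361344, -0.59092592,  0.23133986]), 'eef_rot': array([3.09843758e+00, 5.18681359e-01, 8.55237675e-05]), 'contact_force': array([-0.41891132, -0.17922961, -0.61867997]), 'torque': array([ 0.03017466, -0.03929767, -0.01662009]), 'grip_width': 0.9985867618589946}
```

View pics/scene0.png

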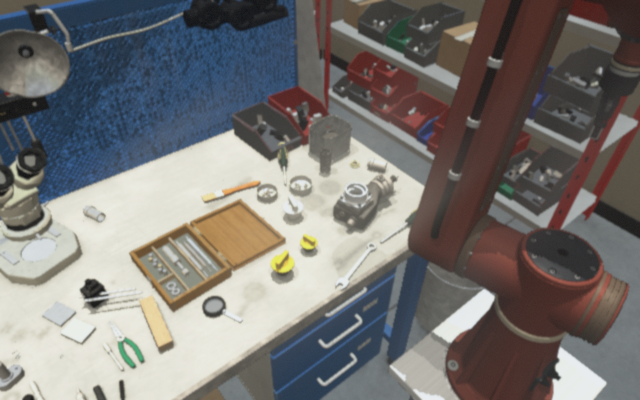

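View pics/side0.png

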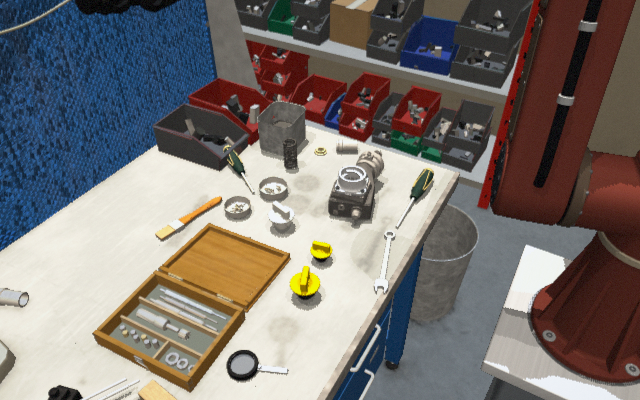

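The larger yellow plug is at (306,284) in the side picture and the neck at (351,181). The small yellow plug at (320,250) and the white one at (281,218) are the look-alikes.

```bash
cat >> h.py <<'E'
def ring(P,r):
    from scipy.optimize import least_squares
    c0=np.median(P,0)[:2]
    s=least_squares(lambda c:np.hypot(*(P[:,:2]-c).T)-r,c0,loss='soft_l1',f_scale=.002); return s.x, np.sqrt(2*s.cost/len(P))
def enc(P): # min enclosing circle, robust-ish
    c,r=cv2.minEnclosingCircle((P[:,:2]*1000).astype(np.float32)); return np.round(c,1),round(r,1)
def look(names,qs=('plug','neck_mouth')):
    for n in names:
        f=optics.grab_frame(n); W=cloud(f)
        px=f['pixels'].astype(int); yel=(px[...,0]>120)&(px[...,2]<0.6*px[...,0])
        b=(W[...,0]>.43)&(W[...,0]<.54)&(W[...,1]>.15)&(W[...,1]<.24)&yel
        P=W[b&(W[...,2]>.031)&(W[...,2]<.038)]; T=W[b&(W[...,2]>.051)&(W[...,2]<.065)]
        if len(P)>5 and len(T)>5:
            print(n,'flange',len(P),enc(P)); q=T[:,:2]-T[:,:2].mean(0); w,V=np.linalg.eigh(q.T@q)
            print('  wing mean',T.mean(0).round(4),'ang',np.arctan2(V[1,1],V[0,1]).round(3),'box',cv2.minAreaRect((T[:,:2]*1000).astype(np.float32)))
        b=(abs(W[...,0]-.52)<.06)&(abs(W[...,1]+.072)<.06)&(W[...,2]>.09)&(W[...,2]<.103)
        P=W[b]
        if len(P)>5: print(n,'neck',len(P),np.median(P[:,2]).round(4),enc(P),'mean',P.mean(0).round(4)); print(ring(P,.027))
    return f
E
python3 -c "
from h import *
look(['scene','side'])"
```

```text
scene flange 199 (array([479.8, 188.7]), 28.2)
  wing mean [0.4775 0.1905 0.0562] ang 1.99 box ((478.72784423828125, 188.83218383789062), (12.283276557922363, 43.195274353027344), 22.856225967407227)
scene neck 156 0.0951 (array([521.2, -80.1]), 31.9) mean [ 0.5198 -0.0782  0.0948]
(array([ 0.52033998, -0.07846776]), np.float64(0.001793539887422876))
side flange 377 (array([481.4, 188.4]), 28.5)
  wing mean [0.4801 0.1909 0.0571] ang 1.977 box ((481.1876525878906, 189.061767578125), (12.146097183227539, 45.23768615722656), 24.396345138549805)
side neck 232 0.0958 (array([521.8, -79. ]), 31.8) mean [ 0.5225 -0.0777  0.0953]
(array([ 0.52216293, -0.07735541]), np.float64(0.0017561358015608505))
```

>>> play_rows --rows '[[[27.6, 78.0, -5.0], [0, 0, 1.65], 8.5], [[27.6, 78.0, -5.0], [0, 0, 1.65], 8.5], [[27.6, 78.0, -5.0], [0, 0, 1.65], 8.5], [[27.6, 78.0, -5.0], [0, 0, 1.65], 8.5], [[27.6, 78.0, -5.0], [0, 0, 1.65], 8.5], [[27.6, 78.0, -5.0], [0, 0, 1.65], 8.5], [[27.6, 78.0, -5.0], [0, 0, 1.65], 8.5], [[27.6, 78.0, -5.0], [0, 0, 1.65], 8.5], [[27.6, 78.0, -5.0], [0, 0, 1.65], 8.5], [[27.6, 78.0, -5.0], [0, 0, 1.65], 8.5], [[27.6, 78.0, -5.0], [0, 0, 1.65], 8.5], [[27.6, 78.0, -5.0], [0, 0, 1.65], 8.5], [[27.6, 78.0, -5.0], [0, 0, 1.65], 8.5], [[27.6, 78.0, -5.0], [0, 0, 1.65], 8.5], [[27.6, 78.0, -5.0], [0, 0, 1.65], 8.5], [[27.6, 78.0, -5.0], [0, 0, 1.65], 8.5], [[27.6, 78.0, -5.0], [0, 0, 1.65], 8.5], [[27.6, 78.0, -5.0], [0, 0, 1.65], 8.5], [[27.6, 78.0, -5.0], [0, 0, 1.65], 8.5], [[27.6, 78.0, -5.0], [0, 0, 1.65], 8.5]]' --squeeze 30

```text
t: 2.8
position: [0.4792, 0.1882, 0.1812]
eef_rot: [-1.722, -2.627, 0.001]
contact_force: [0.3, -0.1, 1.1]
grip_width: 0.996
```

```bash
python3 -c "
from h import *
f=look(['wrist']); save(f,'w1.png'); s=arm.state(); print(s['t'],s['position'],s['eef_rot'],s['qpos'],s['contact_force'])"
```

```text
wrist flange 1924 (array([481.5, 188.2]), 28.4)
  wing mean [0.4816 0.1891 0.0564] ang 1.959 box ((481.7857360839844, 188.57083129882812), (11.486897468566895, 43.49239730834961), 20.398868560791016)
2.85 [0.47931085 0.18799303 0.18129193] [ 1.72308804e+00  2.62686806e+00 -7.61028556e-04] [ 2.37602722e-01  3.19518692e-02  1.91681335e+00 -3.73239190e-04
  1.19316632e+00 -1.71965887e-01] [-0.66688702 -0.5578668   0.56417538]
```

View pics/w1.png

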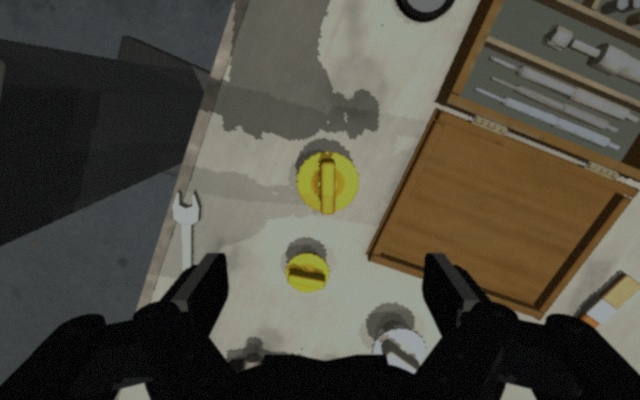

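The wrist picture shows the target plug at (328,182), its wing vertical in the picture, square to the jaws. The small plug is at (307,272), clear of the fingers.

>>> play_rows --rows '[[[0.2, 0.0, -5], [0, 0, -0.02], 8.5], [[0.2, 0.0, -9], [0, 0, -0.02], 8.5], [[0.2, 0.0, -12], [0, 0, -0.02], 8.5], [[0.2, 0.0, -14.0], [0, 0, -0.02], 8.5], [[0.2, 0.0, -14.3], [0, 0, -0.02], 8.5], [[0.2, 0.0, -14.3], [0, 0, -0.02], 3], [[0.2, 0.0, -14.3], [0, 0, -0.02], 1], [[0.2, 0.0, -14.3], [0, 0, -0.02], 0.5], [[0.2, 0.0, -14.3], [0, 0, -0.02], 0.5], [[0.2, 0.0, -14.3], [0, 0, -0.02], 0.5], [[0.2, 0.0, -14.3], [0, 0, -0.02], 0.5], [[0.2, 0.0, -14.3], [0, 0, -0.02], 0.5], [[0.2, 0.0, -14.3], [0, 0, -0.02], 0.5]]' --squeeze 30

```text
t: 4.15
position: [0.4823, 0.1893, 0.0392]
eef_rot: [1.747, 2.61, 0.002]
contact_force: [-0.6, 0.3, 6.0]
grip_width: 0.128
```

>>> play_rows --rows '[[[0, 0, 4], [0, 0, 0], 0.5], [[0, 0, 9], [0, 0, 0], 0.5], [[0, 0, 12], [0, 0, -0.1], 0.5], [[1, -5, 12], [0, 0, -0.25], 0.5], [[2, -9, 12], [0, 0, -0.4], 0.5], [[2.5, -13, 12], [0, 0, -0.55], 0.5], [[3, -17, 12], [0, 0, -0.7], 0.5], [[3.5, -21, 12], [0, 0, -0.85], 0.5], [[3.9, -25, 12], [0, 0, -1.0], 0.5], [[3.9, -26.8, 12], [0, 0, -1.13], 0.5], [[3.9, -26.8, 12], [0, 0, -1.26], 0.5], [[3.9, -26.8, 12], [0, 0, -1.26], 0.5], [[3.9, -26.8, 12], [0, 0, -1.26], 0.5], [[3.9, -26.8, 12], [0, 0, -1.26], 0.5]]'

```text
t: 5.55
position: [0.5203, -0.0783, 0.1578]
eef_rot: [-2.948, -1.084, 0.001]
contact_force: [-0.2, 0.4, -1.2]
grip_width: 0.131
```

```bash
cat >> h.py <<'E'
def chk(names):
    for n in names:
        f=optics.grab_frame(n); W=cloud(f); px=f['pixels'].astype(int)
        yel=(px[...,0]>90)&(px[...,2]<0.6*px[...,0])&(px[...,1]>.75*px[...,0])
        near=(abs(W[...,0]-.52)<.06)&(abs(W[...,1]+.078)<.06)&(W[...,2]>.09)
        F=W[near&yel]
        print(n,'yellow z pct',np.percentile(F[:,2],[2,50,98]).round(4),'n',len(F))
        zl=np.percentile(F[:,2],2)
        L=F[(F[:,2]<zl+.008)]; print('  flange',enc(L))
        N=W[near&~yel&(W[...,2]<.102)&(px.max(-1)>110)]
        if len(N)>9: print('  neck',len(N),enc(N),ring(N,.027))
        save(f,f"c_{n}_{f['shot']}.png"); print(f['shot'])
E
python3 -c "
from h import *
chk(['scene','side']); s=arm.state(); print(s)"; ls pics
```

```text
scene yellow z pct [0.1515 0.1552 0.1761] n 155
  flange (array([517.6, -78.1]), 29.3)
  neck 131 (array([520.1, -78.9]), 30.9) (array([ 0.5200089 , -0.07834034]), np.float64(0.0017576152802975353))
6
side yellow z pct [0.1517 0.1562 0.1774] n 310
  flange (array([518.7, -76.5]), 29.2)
  neck 199 (array([522.2, -78.6]), 30.6) (array([ 0.52194404, -0.07751942]), np.float64(0.0016853407558341032))
7
{'t': 5.65, 'qpos': array([-2.82718517e-01,  8.43206389e-02,  1.90899163e+00,  2.68316229e-05,
        1.14866708e+00,  5.84126811e-01]), 'qd': array([-0.0002353 , -0.00124228, -0.00411091,  0.00035873,  0.00191009,
        0.00541962]), 'effort': array([-9.15820012e-02, -3.23028445e+01, -2.86529142e+01, -5.93002973e-03,
        3.97631768e-03, -7.61475909e-03]), 'position': array([ 0.5204601 , -0.07829203,  0.15809627]), 'eef_rot': array([-2.94876476e+00, -1.08297101e+00,  4.66292197e-04]), 'contact_force': array([ 0.39837945,  0.04191672, -1.42715518]), 'torque': array([-0.07264226, -0.03315248,  0.03054008]), 'grip_width': 0.13433977919990206}
a.png
c_scene_6.png
c_side_7.png
scene0.png
side0.png
w1.png
```

Run:
```python
import cv2,numpy as np
a=cv2.imread('pics/c_scene_6.png')[120:240,290:430]; b=cv2.imread('pics/c_side_7.png')[110:230,290:430]
from h import *
f=optics.grab_frame('wrist'); w=f['pixels'][:,:,::-1]
t=np.hstack([cv2.resize(x,(350,300),interpolation=cv2.INTER_CUBIC) for x in(a,b)]+[]); w=cv2.resize(np.ascontiguousarray(w),(480,300)); 
o=np.zeros((600,700,3),np.uint8); o[:300]=t; o[300:,:480]=w; cv2.imwrite('pics/d.png',o)
```

```text
(no output)
```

View pics/d.png

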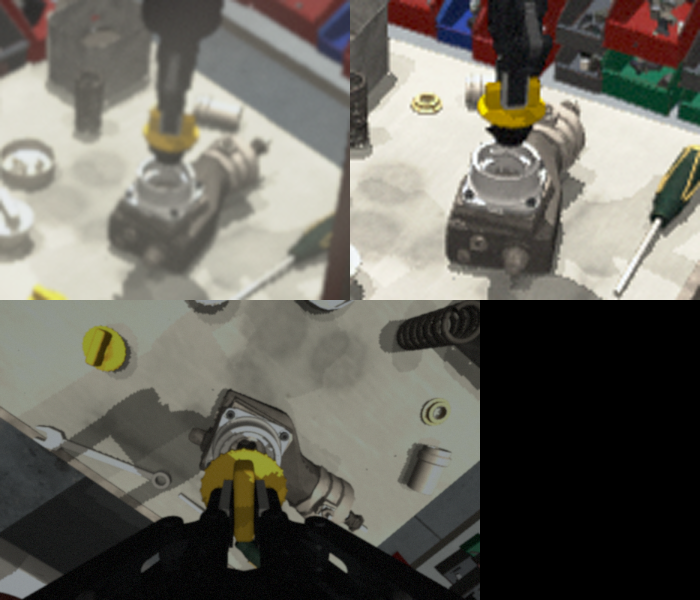

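Both views show the plug upright in the jaws above the neck (scene crop: plug (170,135), neck (165,180)). I'll measure the offset with fixed-radius fits.

```bash
cat >> h.py <<'E'
from scipy.optimize import minimize
def ann(P,ri,ro,c0):
    def g(c):
        r=np.hypot(*(P[:,:2]-c).T); return np.minimum(np.maximum(0,np.maximum(ri-r,r-ro)),.004).sum()
    # centre of the set of near-best centres
    G=np.arange(-.012,.0121,.0005); V=np.array([[g((c0[0]+a,c0[1]+b)) for b in G] for a in G])
    i,j=np.where(V<=V.min()+.0001*len(P)); return np.round([c0[0]+G[i].mean(),c0[1]+G[j].mean(),V.min()/len(P)],4)
E
python3 - <<'E'
from h import *
tz=arm.state()['position'][2]; zs=tz-.0092
for n in ['wrist','side','scene']:
    f=optics.grab_frame(n); W=cloud(f); px=f['pixels'].astype(int)
    yel=(px[...,0]>70)&(px[...,2]<0.6*px[...,0])&(px[...,1]>.7*px[...,0])
    near=(abs(W[...,0]-.52)<.045)&(abs(W[...,1]+.078)<.045)
    P=W[near&yel&(abs(W[...,2]-zs-.0045)<.004)]
    N=W[near&~yel&(abs(W[...,2]-.0955)<.0035)]
    print(n,len(P),ann(P,0,.0285,(.52,-.078)) if len(P) else '',enc(P),len(N),ann(N,.0235,.030,(.52,-.078)), np.median(P[:,2]),np.median(N[:,2]))
    # tilt of flange top
    A=np.c_[P[:,:2]-P[:,:2].mean(0),np.ones(len(P))]; print('  slope',np.linalg.lstsq(A,P[:,2],rcond=None)[0].round(3))
E
```

```text
wrist 3738 [ 0.5235 -0.0759  0.    ] (array([520.7, -78.3]), 28.4) 1265 [ 0.5233 -0.0793  0.    ] 0.15366566702308404 0.09588364846811091
  slope [-0.013  0.     0.154]
side 184 [ 0.5184 -0.075   0.    ] (array([519.9, -77.7]), 29.0) 167 [ 5.221e-01 -7.760e-02  1.000e-04] 0.15477428519168054 0.09648400804296392
  slope [0.009 0.    0.155]
scene 100 [ 0.5174 -0.0762  0.    ] (array([517.5, -77. ]), 28.1) 102 [ 5.209e-01 -7.900e-02  1.000e-04] 0.15430675398588847 0.0959467136372239
  slope [-0.033  0.04   0.154]
```

>>> play_rows --rows '[[[0.25, -0.1, -0.5], [0, 0, 0], 0.5], [[0.25, -0.1, -1.5], [0, 0, 0], 0.5], [[0.25, -0.1, -2.5], [0, 0, 0], 0.5], [[0.25, -0.1, -3.2], [0, 0, 0], 0.5], [[0.25, -0.1, -3.6], [0, 0, 0], 0.5], [[0.25, -0.1, -3.8], [0, 0, 0], 0.5], [[0.25, -0.1, -3.9], [0, 0, 0], 0.5], [[0.25, -0.1, -3.9], [0, 0, 0], 0.5]]' --squeeze 20

```text
t: 6.65
position: [0.5233, -0.08, 0.1194]
eef_rot: [2.95, 1.08, 0.0]
contact_force: [0.1, -0.0, -0.8]
grip_width: 0.134
```

>>> play_rows --rows '[[[0, 0, -0.1], [0, 0, 0], 0.5], [[0, 0, -0.2], [0, 0, 0], 0.5], [[0, 0, -0.2], [0, 0, 0], 0.5]]'

```text
t: 6.95
position: [0.5231, -0.0799, 0.1174]
eef_rot: [2.95, 1.08, 0.0]
contact_force: [0.0, -0.7, -0.8]
grip_width: 0.127
```

>>> play_rows --rows '[[[0, 0, -0.1], [0, 0, 0], 0.5], [[0, 0, -0.2], [0, 0, 0], 0.5], [[0, 0, -0.2], [0, 0, 0], 0.5]]'

```text
t: 7.25
position: [0.5229, -0.0799, 0.1151]
eef_rot: [-2.95, -1.08, 0.001]
contact_force: [0.1, -0.7, -1.7]
grip_width: 0.129
```

>>> play_rows --rows '[[[0, 0, -0.1], [0, 0, 0], 0.5], [[0, 0, -0.15], [0, 0, 0], 0.5], [[0, 0, -0.15], [0, 0, 0], 0.5]]'

```text
t: 7.55
position: [0.523, -0.0799, 0.1137]
eef_rot: [-2.95, -1.08, 0.0]
contact_force: [0.6, -0.2, -1.4]
grip_width: 0.131
```

>>> play_rows --rows '[[[0, 0, -0.1], [0, 0, 0], 0.5], [[0, 0, -0.15], [0, 0, 0], 0.5], [[0, 0, -0.15], [0, 0, 0], 0.5]]'

```text
t: 7.85
position: [0.5233, -0.0799, 0.1127]
eef_rot: [2.95, 1.08, 0.0]
contact_force: [-0.7, 0.8, 1.7]
grip_width: 0.133
```

>>> play_rows --rows '[[[0, 0, 0.01], [0, 0, 0.06], 0.5], [[0, 0, 0.03], [0, 0, 0.12], 0.5], [[0, 0, 0.04], [0, 0, 0.18], 0.5], [[0, 0, 0.06], [0, 0, 0.24], 0.5], [[0, 0, 0.07], [0, 0, 0.3], 0.5]]'

```text
t: 8.35
position: [0.5231, -0.0803, 0.1135]
eef_rot: [2.753, 1.512, -0.001]
contact_force: [-1.1, 0.2, 1.7]
grip_width: 0.129
```

>>> play_rows --rows '[[[0, 0, 0.01], [0, 0, 0.06], 0.5], [[0, 0, 0.03], [0, 0, 0.12], 0.5], [[0, 0, 0.04], [0, 0, 0.18], 0.5], [[0, 0, 0.06], [0, 0, 0.24], 0.5], [[0, 0, 0.07], [0, 0, 0.3], 0.5]]'

```text
t: 8.85
position: [0.5233, -0.0803, 0.1142]
eef_rot: [2.496, 1.906, -0.0]
contact_force: [-1.1, -0.1, 2.9]
grip_width: 0.128
```

>>> play_rows --rows '[[[0, 0, 0.01], [0, 0, 0.06], 0.5], [[0, 0, 0.03], [0, 0, 0.12], 0.5], [[0, 0, 0.04], [0, 0, 0.18], 0.5], [[0, 0, 0.06], [0, 0, 0.24], 0.5], [[0, 0, 0.07], [0, 0, 0.3], 0.5], [[0, 0, 0.09], [0, 0, 0.36], 0.5], [[0, 0, 0.1], [0, 0, 0.42], 0.5], [[0, 0, 0.12], [0, 0, 0.48], 0.5]]'

```text
t: 9.65
position: [0.5235, -0.0803, 0.1154]
eef_rot: [1.971, 2.445, -0.0]
contact_force: [-0.2, -0.5, 1.0]
grip_width: 0.128
```

>>> play_rows --rows '[[[0, 0, 0.01], [0, 0, 0.06], 0.5], [[0, 0, 0.03], [0, 0, 0.12], 0.5], [[0, 0, 0.04], [0, 0, 0.18], 0.5], [[0, 0, 0.06], [0, 0, 0.24], 0.5], [[0, 0, 0.07], [0, 0, 0.3], 0.5]]'

```text
t: 10.15
position: [0.5236, -0.0803, 0.1162]
eef_rot: [1.584, 2.711, -0.0]
contact_force: [-0.6, -0.2, 1.7]
grip_width: 0.134
```

>>> play_rows --rows '[[[0, 0, 0.01], [0, 0, 0.05], 0.5], [[0, 0, 0.02], [0, 0, 0.1], 0.5], [[0, 0, 0.03], [0, 0, 0.15], 0.5], [[0, 0, 0.05], [0, 0, 0.2], 0.5], [[0, 0, 0.05], [0, 0, 0.2], 0.5]]'

```text
t: 10.65
position: [0.5237, -0.0801, 0.1167]
eef_rot: [1.309, 2.854, 0.0]
contact_force: [-1.3, 0.6, 2.1]
grip_width: 0.13
```

>>> play_rows --rows '[[[0, 0, 0.01], [0, 0, 0.04], 0.5], [[0, 0, 0.02], [0, 0, 0.08], 0.5], [[0, 0, 0.03], [0, 0, 0.12], 0.5], [[0, 0, 0.04], [0, 0, 0.16], 0.5], [[0, 0, 0.04], [0, 0, 0.16], 0.5]]'

```text
t: 11.15
position: [0.5237, -0.0802, 0.117]
eef_rot: [1.078, 2.949, -0.0]
contact_force: [0.3, -0.2, 2.0]
grip_width: 0.134
```

>>> play_rows --rows '[[[0, 0, 0.01], [0, 0, 0.04], 0.5], [[0, 0, 0.02], [0, 0, 0.08], 0.5], [[0, 0, 0.03], [0, 0, 0.12], 0.5], [[0, 0, 0.03], [0, 0, 0.12], 0.5]]'

```text
t: 11.55
position: [0.5235, -0.0801, 0.1173]
eef_rot: [0.9, 3.009, -0.0]
contact_force: [-0.4, -0.0, 3.3]
grip_width: 0.136
```

>>> play_rows --rows '[[[0, 0, 0.01], [0, 0, 0.04], 0.5], [[0, 0, 0.02], [0, 0, 0.08], 0.5], [[0, 0, 0.03], [0, 0, 0.12], 0.5], [[0, 0, 0.03], [0, 0, 0.12], 0.5]]'

```text
t: 11.95
position: [0.5233, -0.0802, 0.1174]
eef_rot: [0.718, 3.058, -0.001]
contact_force: [-0.4, -1.1, 3.7]
grip_width: 0.133
```

>>> play_rows --rows '[[[0, 0, 0.01], [0, 0, 0.05], 0.5], [[0, 0, 0.02], [0, 0, 0.1], 0.5], [[0, 0, 0.02], [0, 0, 0.1], 0.5]]'

```text
t: 12.25
position: [0.5231, -0.08, 0.1171]
eef_rot: [0.565, 3.09, -0.0]
contact_force: [0.8, -0.7, 0.9]
grip_width: 0.134
```

>>> play_rows --rows '[[[0, 0, 0.01], [0, 0, 0.05], 0.5], [[0, 0, 0.02], [0, 0, 0.1], 0.5], [[0, 0, 0.02], [0, 0, 0.1], 0.5]]'

```text
t: 12.55
position: [0.5224, -0.0795, 0.1166]
eef_rot: [-0.41, -3.113, -0.001]
contact_force: [0.6, -0.1, -1.2]
grip_width: 0.133
```

>>> play_rows --rows '[[[0, 0, -0.15], [0, 0, 0.05], 0.5], [[0, 0, -0.3], [0, 0, 0.05], 0.5], [[0, 0, -0.45], [0, 0, 0.05], 0.5], [[0, 0, -0.45], [0, 0, 0.05], 0.5]]'

```text
t: 12.95
position: [0.5227, -0.0797, 0.1124]
eef_rot: [-0.331, -3.123, -0.0]
contact_force: [-0.4, -0.9, -1.3]
grip_width: 0.128
```

>>> play_rows --rows '[[[0, 0, -0.07], [0, 0, 0], 0.5], [[0, 0, -0.12], [0, 0, 0], 0.5], [[0, 0, -0.12], [0, 0, 0], 0.5]]'

```text
t: 13.25
position: [0.5231, -0.0799, 0.1118]
eef_rot: [0.329, 3.124, -0.0]
contact_force: [-0.2, -0.8, -1.1]
grip_width: 0.133
```

>>> play_rows --rows '[[[0, 0, -0.07], [0, 0, 0], 0.5], [[0, 0, -0.12], [0, 0, 0], 0.5], [[0, 0, -0.12], [0, 0, 0], 0.5]]'

```text
t: 13.55
position: [0.523, -0.0799, 0.1105]
eef_rot: [-0.329, -3.124, -0.0]
contact_force: [-0.3, 0.1, -1.8]
grip_width: 0.131
```

>>> play_rows --rows '[[[0, 0, -0.05], [0, 0, 0], 0.5], [[0, 0, -0.1], [0, 0, 0], 0.5], [[0, 0, -0.1], [0, 0, 0], 0.5]]'

```text
t: 13.85
position: [0.5232, -0.08, 0.1103]
eef_rot: [-0.329, -3.124, 0.0]
contact_force: [-3.3, 0.8, 5.3]
grip_width: 0.134
```

>>> play_rows --rows '[[[0, 0, -0.01], [0, 0, -0.06], 0.5], [[0, 0, -0.02], [0, 0, -0.12], 0.5], [[0, 0, -0.04], [0, 0, -0.18], 0.5], [[0, 0, -0.05], [0, 0, -0.24], 0.5], [[0, 0, -0.07], [0, 0, -0.3], 0.5]]'

```text
t: 14.35
position: [0.5241, -0.0796, 0.1096]
eef_rot: [0.795, 3.037, 0.002]
contact_force: [-0.5, 1.4, 4.5]
grip_width: 0.129
```

>>> play_rows --rows '[[[0, 0, -0.02], [0, 0, -0.06], 0.5], [[0, 0, -0.03], [0, 0, -0.12], 0.5], [[0, 0, -0.05], [0, 0, -0.18], 0.5], [[0, 0, -0.06], [0, 0, -0.24], 0.5], [[0, 0, -0.08], [0, 0, -0.3], 0.5]]'

```text
t: 14.85
position: [0.5242, -0.0797, 0.1089]
eef_rot: [1.24, 2.884, 0.002]
contact_force: [-0.9, 1.9, 2.7]
grip_width: 0.127
```

>>> play_rows --rows '[[[0, 0, -0.02], [0, 0, -0.06], 0.5], [[0, 0, -0.03], [0, 0, -0.12], 0.5], [[0, 0, -0.05], [0, 0, -0.18], 0.5], [[0, 0, -0.06], [0, 0, -0.24], 0.5], [[0, 0, -0.08], [0, 0, -0.3], 0.5], [[0, 0, -0.1], [0, 0, -0.36], 0.5], [[0, 0, -0.11], [0, 0, -0.42], 0.5], [[0, 0, -0.13], [0, 0, -0.48], 0.5]]'

```text
t: 15.65
position: [0.5244, -0.0797, 0.1077]
eef_rot: [1.89, 2.506, 0.003]
contact_force: [0.1, 1.1, 4.1]
grip_width: 0.126
```

>>> play_rows --rows '[[[0, 0, -0.02], [0, 0, -0.06], 0.5], [[0, 0, -0.03], [0, 0, -0.12], 0.5], [[0, 0, -0.05], [0, 0, -0.18], 0.5], [[0, 0, -0.06], [0, 0, -0.24], 0.5], [[0, 0, -0.08], [0, 0, -0.3], 0.5], [[0, 0, -0.1], [0, 0, -0.36], 0.5]]'

```text
t: 16.25
position: [0.5245, -0.0799, 0.1068]
eef_rot: [2.308, 2.128, 0.004]
contact_force: [0.4, 1.4, 2.6]
grip_width: 0.127
```

>>> play_rows --rows '[[[0, 0, -0.02], [0, 0, -0.06], 0.5], [[0, 0, -0.03], [0, 0, -0.12], 0.5], [[0, 0, -0.05], [0, 0, -0.18], 0.5], [[0, 0, -0.06], [0, 0, -0.24], 0.5], [[0, 0, -0.08], [0, 0, -0.3], 0.5], [[0, 0, -0.1], [0, 0, -0.36], 0.5]]'

```text
t: 16.85
position: [0.5247, -0.0802, 0.1058]
eef_rot: [2.652, 1.68, 0.004]
contact_force: [-0.4, 0.4, 2.7]
grip_width: 0.131
```

>>> play_rows --rows '[[[0, 0, -0.02], [0, 0, -0.06], 0.5], [[0, 0, -0.03], [0, 0, -0.12], 0.5], [[0, 0, -0.05], [0, 0, -0.18], 0.5], [[0, 0, -0.05], [0, 0, -0.24], 0.5], [[0, 0, -0.05], [0, 0, -0.24], 0.5]]'

```text
t: 17.35
position: [0.5248, -0.0798, 0.1057]
eef_rot: [2.833, 1.354, 0.005]
contact_force: [0.0, 1.7, 4.8]
grip_width: 0.132
```

```bash
python3 -c "
from h import *
print(arm.state()['torque'],arm.state()['position'])"
```

```text
[ 0.24143737 -0.08045433 -0.01608922] [ 0.52482329 -0.07976347  0.10567579]
```

>>> play_rows --rows '[[[0, 0, 0], [0, 0, -0.06], 0.5], [[0, 0, 0], [0, 0, -0.12], 0.5], [[0, 0, 0], [0, 0, -0.18], 0.5], [[0, 0, 0], [0, 0, -0.24], 0.5], [[0, 0, 0], [0, 0, -0.24], 0.5]]'

```text
t: 17.85
position: [0.5249, -0.08, 0.1057]
eef_rot: [2.974, 1.006, 0.006]
contact_force: [0.2, 1.0, 4.0]
grip_width: 0.131
```

```bash
python3 -c "
from h import *
print(arm.state()['torque'],arm.state()['position'],arm.state()['qpos'])"
```

```text
[ 0.12563537 -0.07031868 -0.0206534 ] [ 0.52493834 -0.07995973  0.10568193] [-2.83839675e-01  1.62098322e-01  1.93393079e+00  9.33566752e-04
  1.04150584e+00  6.33978226e-01]
```

>>> play_rows --rows '[[[0, 0, 0], [0, 0, -0.06], 0.5], [[0, 0, 0], [0, 0, -0.12], 0.5], [[0, 0, 0], [0, 0, -0.18], 0.5], [[0, 0, 0], [0, 0, -0.18], 0.5]]'

```text
t: 18.25
position: [0.5241, -0.0799, 0.1056]
eef_rot: [3.052, 0.74, 0.002]
contact_force: [-1.5, 2.1, 6.8]
grip_width: 0.129
```

```bash
python3 -c "
from h import *
print(arm.state()['torque'],arm.state()['position'],arm.state()['qpos'][5])
f=optics.grab_frame('side'); cv2.imwrite('pics/e.png',cv2.resize(f['pixels'][110:230,290:430,::-1],(700,600),interpolation=cv2.INTER_CUBIC))"
```

```text
[0.20679513 0.20468353 0.72739818] [ 0.52408856 -0.07985502  0.1056119 ] 0.8114698401808578
```

View pics/e.png

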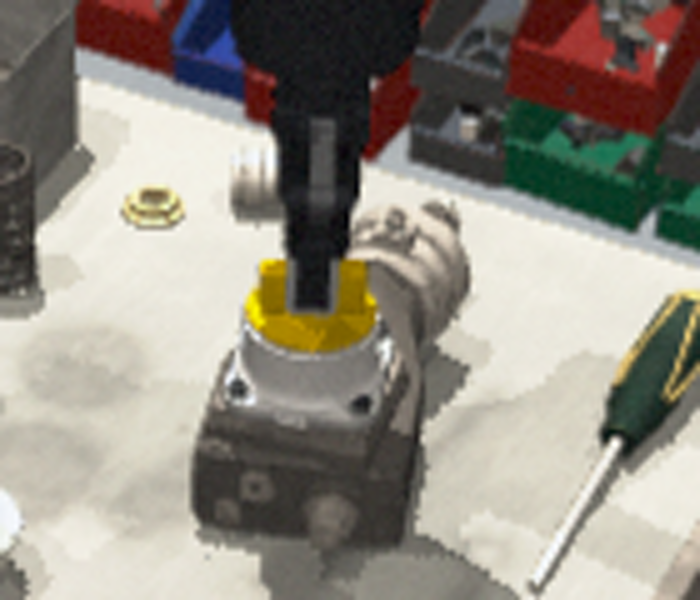

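The picture shows the flange flat on the neck (plug at (310,310), no gap), and the wrist moment of 0.73 N m shows that the thread has bitten. I'll let go and retreat.

>>> play_rows --rows '[[[0, 0, 0.02], [0, 0, 0.03], 1.5], [[0, 0, 0.05], [0, 0, 0.03], 4], [[0, 0, 0.05], [0, 0, 0.03], 6], [[0, 0, 0.05], [0, 0, 0.03], 6], [[0, 0, 0.05], [0, 0, 0.03], 6], [[0, 0, 1], [0, 0, 0.03], 6], [[0, 0, 3], [0, 0, 0.03], 6], [[0, 0, 7], [0, 0, 0.03], 6], [[0, 0, 11], [0, 0, 0.03], 6], [[0, 0, 14], [0, 0, 0.03], 6], [[0, 0, 14], [0, 0, 0.03], 6]]'

```text
t: 19.4
position: [0.5269, -0.081, 0.2515]
eef_rot: [3.037, 0.779, 0.017]
contact_force: [0.2, -0.2, -0.4]
grip_width: 0.708
```

Run:
```python
from h import *
s=arm.state(); print(s['t'],s['position'],s['contact_force'],s['grip_width'])
for n in ['wrist','side','scene']:
    f=optics.grab_frame(n); W=cloud(f); px=f['pixels'].astype(int)
    yel=(px[...,0]>70)&(px[...,2]<0.6*px[...,0])&(px[...,1]>.7*px[...,0])
    near=(abs(W[...,0]-.52)<.045)&(abs(W[...,1]+.078)<.045)
    P=W[near&yel&(abs(W[...,2]-.1005)<.005)]
    A=np.c_[P[:,:2]-P[:,:2].mean(0),np.ones(len(P))]
    print(n,len(P),enc(P),'topz',np.median(P[:,2]).round(4),np.percentile(W[near&yel][:,2],98).round(4),'slope',np.linalg.lstsq(A,P[:,2],rcond=None)[0].round(3))
    if n=='wrist': save(f,'fin.png')
```

```text
19.4 [ 0.52688168 -0.08097467  0.25153679] [ 0.18688858 -0.18322753 -0.38674735] 0.7079852404333865
wrist 2042 (array([523.7, -80. ]), 28.4) topz 0.1012 0.1239 slope [-0.005 -0.003  0.101]
side 193 (array([522.2, -78.6]), 29.8) topz 0.1023 0.1252 slope [-0.006 -0.009  0.102]
scene 116 (array([521.4, -79.4]), 28.7) topz 0.1019 0.1247 slope [ 0.013 -0.011  0.102]
```

View pics/fin.png

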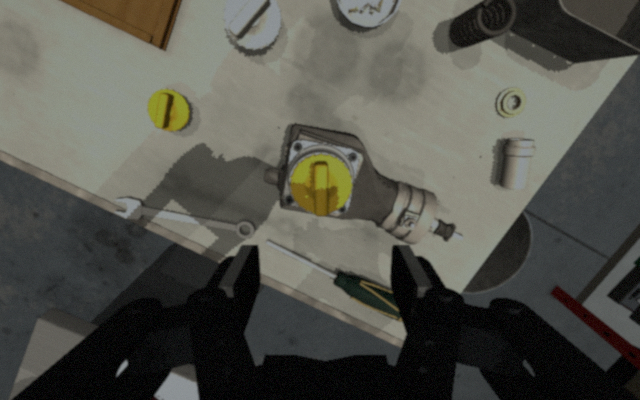

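The plug at (320,183) is seated, centred and level on the neck. The gripper is clear, and the spanner, screwdriver and dish are undisturbed.

```bash
python3 -c "
from cell import arm
print(arm.finish_job())"
```

```text
the job is handed in; nothing more can be done
None
```

The larger yellow plug is screwed home in the filler neck and released, and the job was handed in after about 19.5 s of the 61 s allowed. No verdict was reported.

- **Turning back:** I set the plug in the neck with the flange about 7 mm up and turned it anticlockwise about 2.1 rad. It climbed with the lead at about 3 to 5 N to about 12 mm, where the force vanished. I then lowered it by about 7 mm until it touched again with the flange about 4.7 mm up.
- **Screwing home:** I turned it clockwise about 2.45 rad. It stopped descending at the face and bit at about 0.7 N m.
- **Last checks:** The three cameras put the top of the flange at 101 to 102 mm, where 101.5 mm means fully home. It was level within about 0.02 rad and centred within about 1 mm. The gripper was clear, and the spanner, screwdriver and dish looked undisturbed in the pictures, though I did not measure their positions again.
- **Disagreements:** The cameras differed from each other by about 2 mm on absolute position, which is within their calibration. The flange heights on the way come from the tool position and the force readings, not from the cameras. No check failed.

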